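# Anchor the bench vice with its T-toggle

## Robot

A 7-joint arm with a two-finger parallel gripper is mounted at the origin on the work surface. World frame = base frame: x ahead of the robot, y to its left, z up, the work surface at z = 0. Lengths are in m, angles in rad, forces in N, time in s.
With the tool pointing down it reaches from about 0.425 to 0.825 m from the base axis. Payload 3.6 kg.
Tool frame: the origin (TCP) lies between the finger pads; the fingertips stand 14 mm ahead of it and the grasp point (between the pads) lies 5 mm behind it (r.tcp_to_tips is the distance from the TCP to the fingertips, in m); z points along the fingers, y is the line along which they close (so a half turn about z gives the same grasp; the last joint's range is limited). The gripper opens to 85 mm and grips with 20 to 120 N. Pads are 22 mm wide; open, the fingers measure 114 mm over their backs; the gripper's body (76 mm by 85 mm) begins 54 mm behind the grasp point. The pads swing forward as they close: fully open they stand 13 mm farther back than shut.
Start: joints at [1.276, 0.615, -0.013, 1.423, 0.008, 1.103, -0.04], TCP at [0.172, -0.627, 0.245] pointing down, gripper open.
Joint ranges: [-3.12, 3.12], [-0.3, 2.06], [-1.34, 1.32], [0.26, 2.42], [-1.36, 4.5], [0.01, 1.98], [-2.84, 2.84]. Speed limits (rad/s): [2.79, 2.79, 3.14, 3.14, 3.14, 3.14, 3.14].

## Interface

Orientations are given as [roll, pitch, yaw] about the fixed x, y, z axes, in that order (R = Rz(yaw) Ry(pitch) Rx(roll)).
In Python, from workcell import r gives the robot as it stands.
- The arm moves only by the tool servo_tool, never from a script. Its argument "motion" is a list of rows, each a list of 6 numbers: the shift along the world's x, y, z in units of 20 cm (1.0 is 20 cm), then the turn, a rotation vector about the world's x, y, z in units of 1.5 rad (1.0 is 1.5 rad). A call has 1 to 8 rows; each row is the pose to reach, as a shift and turn from the pose commanded when the call began; what a row does not reach only later rows make up. A row lasts 1/12 s, in which the tool goes at most 41.7 mm and 7.16 degrees, less where a joint would pass 70% of its speed; a pose out of reach is approached as far as the arm can. A call with a number of a shift or a turn outside -1 to 1 is refused whole. A call with a gripper value outside its range is refused whole. "fingers" is the closure, from 0 (fully open) to 1 (shut), set as the call begins (left out, the last holds). The fingers move at their own pace and stop on an object; "grip_force" is the grip in N (left out, the last holds). Time passes only in rows, so rows that repeat a pose let the fingers close. It gives the time, the measured TCP pose, the force, the opening and the grip force at its end, in the units of the state.
- r.get_obs(): the state, without advancing time (a new reading comes with each control period).
- r.get_image(name): name is "side" or "top"; returns a dict with "image" (480x640x3 uint8, blue, green, red), "intrinsics" (3x3 intrinsics, pixels), "k1" (the pictures are not rectified: a ray, as slopes to the right and down, at radius r is drawn at 1 + k1 r^2 times it, then the intrinsics apply), "R" (3x3) and "t" (3): a world point X has camera coordinates R X + t. Camera axes: x right, y down, z forward; pixel columns grow to the right and rows downward; lengths in m; the calibration is good to about 2 mm. A picture is of the moment at which its call begins. There is no depth.
- r.finish_job(): hands the job in; it is judged then, once.
The state is a dict: "clock": time; "joints": joint angles; "qd": joint speeds; "joint_efforts": joint torques, N m; "eef_pos": TCP position; "eef_rot": TCP orientation; "wrist_force": force on the tool from outside, world axes, zero at the start; "ft_torque": the same for the moment, N m; "finger_gap": opening from 0.0 (shut) to 1.0 (fully open); "gripper_force": force on a finger pad.
Only numpy, scipy, OpenCV 4.12 (cv2) and the standard library are available. Lean on these libraries where they do the work, as an engineer would, in place of code of your own. Each camera call takes 0.05 s, during which the arm holds its last target. There are 200 camera calls.

## Task

Anchor the bench vice: lift the T-toggle out of its wooden holder, pass its foot down through the slot in the vice's clamping slide, push it down against the spring, give it a quarter turn clockwise (seen from above) and let the spring raise it into its lock, crosswise to the slot, then let go. The slide is clamped somewhere beyond its scribed line, so feel for the slot gently and never press the toggle hard on the vice; leave the wrench, the can and the screw bin where they are.

Things in the scene. Friction and masses are not known exactly. Their poses are not given: they have to be found in the camera images.
- toggle: T-toggle, 0.16 kg: black handle bar 44 x 14 x 30 mm, steel stem 10 mm thick, below it a steel cross-bar foot 36 x 10 x 8 mm. Origin: centre of the foot's underside; z up the stem, x along the foot and the handle (parallel), y across them. Foot z = 0 to 8 mm, stem to 46, handle 46 to 76; collar 20 mm wide under the handle. Half a turn makes no difference. Starts upright in the holder.
- handle (a point): centre of the toggle's handle bar, 61 mm above the foot's underside, axes as the toggle's; the handle is 14 mm across y.
- holder: fixed wooden block 90 x 60 x 34 mm (x, y, z) with a slot 40 x 13 mm, long side along its x, 26 mm deep, open at the top. Origin: centre of its underside; z up. The toggle's foot stands in the slot on its floor, 8 mm above the bench.
- vice: fixed grey bench vice. Origin: on the bench, under a line scribed across the frame of the clamping slide; z up, x along the slide, y along the line. The slide is a bare steel block 56 x 60 mm (x, y), top 36 mm above the bench, in a grey frame 106 x 86 mm (x = -38 to 68), 30 mm high. Through its middle goes the slot, 12 mm wide (along the vice's x), 39 mm long (along the vice's y). More than 60 N of the toggle on the vice is too hard.
- slot_datum (a point): point above the scribed line, 36 mm above the vice's origin, level with the slot's mouth, axes as the vice's. The slot's middle lies 4 to 26 mm from here along +x, unknown where (the slide is clamped there and does not yield); along y it is at 0. The slotted lip is 8 mm thick, its underside 28 mm above the bench.
- floor_datum (a point): point on the line at the level of the sprung floor, which lies under the slot, top at rest 21 mm above the bench (6.5 N), at most pressed to 12 mm (11 N). The toggle turns only with its underside pressed below 16 mm (13.5 is right): clockwise from above, a quarter turn to a stop (5 degrees of play); anticlockwise is blocked. Let go, it rises until its underside is at 20 mm, foot caught under the lip along the vice's x.
- jaws (a point): top of the vice's jaws, between them, at x = 15, y = -138 mm from the vice's origin. Everything more than 65 mm from the origin on that side may be up to 98 mm high.
- wrench: bystander: loose steel wrench lying on the bench; origin: centre of its underside, x along it.
- can: bystander: loose can, 60 mm in diameter, 100 mm high; origin: centre of its underside.
- screw_bin: bystander: loose blue open bin 100 x 130 x 55 mm; origin: centre of its underside.
Not all that is in view belongs to the job. Several things have the shape of the toggle; the one meant has the colours described above.

How it is judged:
By the outcome, as a careful person would: the job done as asked, in the order asked, and still so for the second after the job is handed in, with the robot touching nothing.
It also fails if it takes over 67 s, if anything falls off the work surface, if the arm or the gripper's body presses on something with over 40 N, if the wrist force passes 120 N, or if a joint passes its speed limit or range.

## Working session

There is one attempt and no reset: what is moved stays moved. The work goes in short steps, Python scripts to look and compute and a tool call to move; the robot and the scene stay as the last step left them, time stands still between calls to the robot, and variables do not carry over. Pictures are saved under pics/ and viewed, at most 10 in all, crops included, and the job is handed in when it is done.

Besides the shell and the picture viewer there is one more tool, called after "Emit:" as a command line: name --pt "numbers of a row" for each row, then --argument value for the rest. servo_tool: Moves the arm, as the interface text tells. Shifts and turns lie within -1 to 1; 1 stands for 20 cm of shift or 1.5 rad of turn. Its arguments: {"type":"object","properties":{"motion":{"type":"array","items":{"type":"array","items":{"type":"number","minimum":-1,"maximum":1}}},"fingers":{"type":"number"},"grip_force":{"type":"number"}},"required":["motion"]}

```bash
ls; mkdir -p pics; cat > h.py <<'E'
import numpy as np,cv2,json
def load(n):
    d=np.load(f'pics/{n}.npz'); return d
def proj(d,X):
    c=(d['R']@np.atleast_2d(X).T).T+d['t']; s=c[:,:2]/c[:,2:]; r2=(s**2).sum(1,keepdims=True); s=s*(1+d['k1']*r2)
    K=d['intrinsics']; return s@K[:2,:2].T+K[:2,2]
def back(d,uv,z):
    K=d['intrinsics']; p=(np.atleast_2d(uv)-K[:2,2])@np.linalg.inv(K[:2,:2]).T; s=p.copy()
    for _ in range(20): s=p/(1+d['k1']*(s**2).sum(1,keepdims=True))
    v=np.c_[s,np.ones(len(s))]@d['R']; o=-d['R'].T@d['t']; return o+v*((z-o[2])/v[:,2])[:,None]
def snap(r,cam,n):
    g=r.get_image(cam); np.savez(f'pics/{n}.npz',**g); cv2.imwrite(f'pics/{n}.png',g['image']); return g
E
python3 - <<'E'
from workcell import r
from h import *
for c in('top','side'):
    g=snap(r,c,c+'0'); print(c,g['intrinsics'],g['k1'],g['R'],g['t'])
print(r.get_obs())
E
```

```text
pics
top [[617.92310676   0.         325.13093542]
 [  0.         617.92310676 248.29044235]
 [  0.           0.           1.        ]] -0.09729696739421914 [[-0.00134867 -0.99958902  0.02863522]
 [-0.99074138 -0.00255178 -0.13573876]
 [ 0.13575604 -0.02855316 -0.99033076]] [0.04846999 0.60241295 1.31731766]
side [[452.13526355   0.         318.01301142]
 [  0.         452.13526355 240.27994355]
 [  0.           0.           1.        ]] -0.07914863144556404 [[ 0.88003191 -0.47485323 -0.00763157]
 [-0.34735601 -0.63262037 -0.69219597]
 [ 0.32386361  0.61180542 -0.72166924]] [-0.48126892  0.31838027  0.67483238]
{'clock': 0.1, 'joints': array([ 1.27648019,  0.61582781, -0.01260303,  1.42475831,  0.00812829,
        1.10340849, -0.04040092]), 'qd': array([-0.0002501 , -0.00167548, -0.00210439, -0.00363334,  0.00129409,
        0.00110129,  0.00089972]), 'joint_efforts': array([ 2.44125276e-04, -4.70383966e+01,  2.60472083e-01, -1.71570987e+01,
        1.02587815e-02,  5.86774957e-03,  1.23934799e-05]), 'eef_pos': array([ 0.17182834, -0.62618803,  0.24424404]), 'eef_rot': array([-3.13924223e+00,  6.30380613e-05,  2.67882672e-01]), 'wrist_force': array([0.19771059, 0.0542139 , 0.00778039]), 'ft_torque': array([ 0.06220432, -0.03738096,  0.01223311]), 'gripper_force': 0.0, 'finger_gap': 0.9959453495912386}
```

View pics/top0.png

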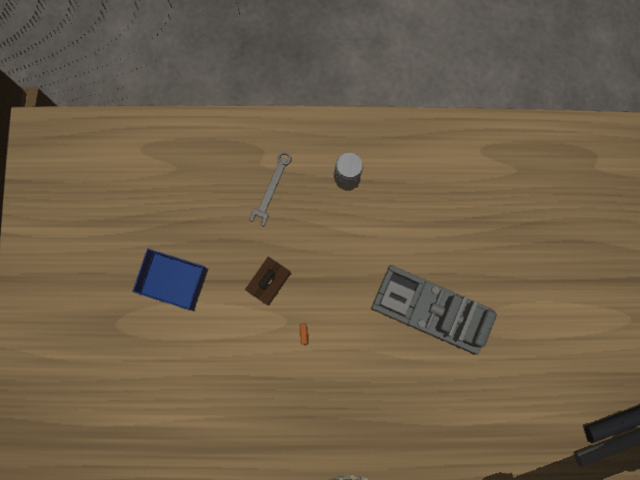

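View pics/side0.png

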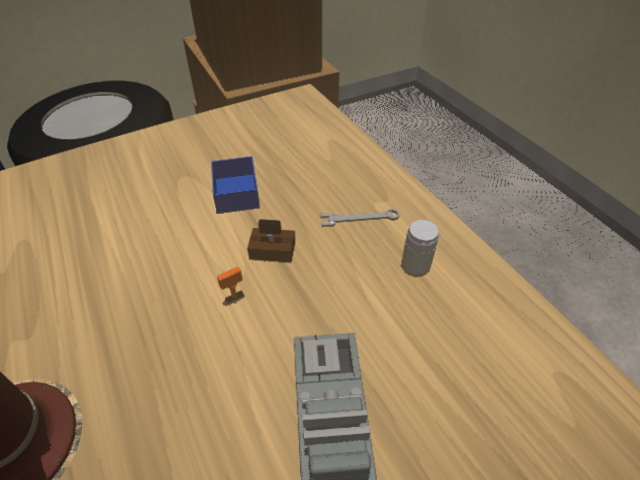

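Top view: holder at about (268,281) with the black handle in it, vice slide slot at (398,296), and an orange decoy at (304,334). In the side view the slot is at (321,355) and the black handle at (270,227). I'll enlarge both.

```bash
python3 - <<'E'
from h import *
t=cv2.imread('pics/top0.png');s=cv2.imread('pics/side0.png')
def c(i,x,y,w,h,f):return cv2.resize(i[y:y+h,x:x+w],None,fx=f,fy=f,interpolation=cv2.INTER_CUBIC)
a=np.hstack([c(t,240,250,57,60,5),c(t,368,260,103,60,5)])
b=np.hstack([c(s,240,210,70,60,5),c(s,285,325,90,60,5)])
cv2.imwrite('pics/z0.png',np.vstack([a,b])) ;print(a.shape,b.shape)
E
```

```text
(300, 800, 3) (300, 800, 3)
```

View pics/z0.png

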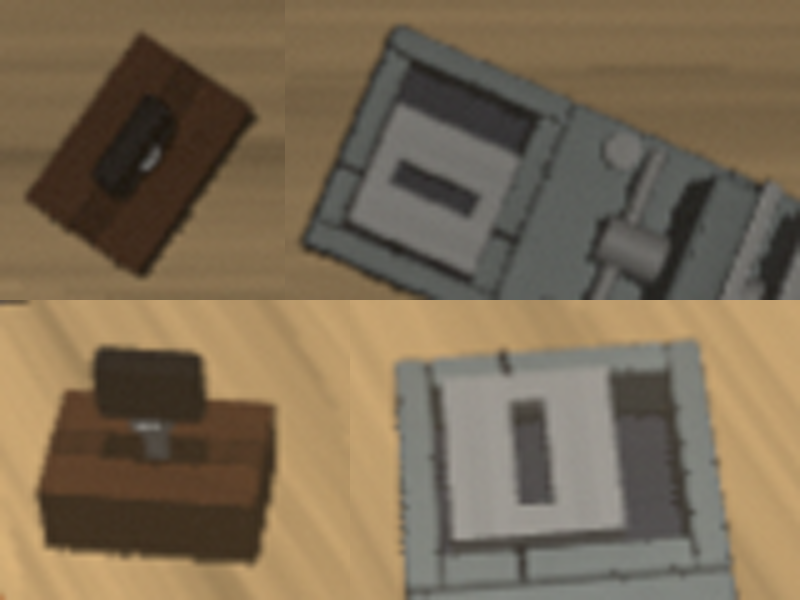

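Crops show the scribed marks at z crop (350,170)/(505,237), with the slot just beyond them on +x. Holder corners are clear too, and I'm fitting both poses from them.

```bash
cat > fit.py <<'E'
from h import *
from scipy.optimize import least_squares
T=load('top0');S=load('side0')
def P(off,base,pts): return (np.array(pts,float)-base+.5)/5-.5+off
vt=P((368,260),(285,0),[(395,30),(305,243),(573,105),(497,295),(392,103),(348,220),(527,157),(475,278),(403,160),(477,193),(470,217),(393,183)])
vs=P((285,325),(350,300),[(697,342),(397,362),(727,570),(405,590),(610,367),(438,375),(625,527),(452,542),(542,397),(553,500),(523,505),(512,400)])
def vm(o): return np.array([(68,43,30),(-38,43,30),(68,-43,30),(-38,-43,30)]+[(a+o,b,36) for a,b in[(28,30),(-28,30),(28,-30),(-28,-30),(6,19.5),(6,-19.5),(-6,-19.5),(-6,19.5)]])/1e3
def tr(p,m):
    c,s=np.cos(p[2]),np.sin(p[2]); return m@np.array([[c,s,0],[-s,c,0],[0,0,1]])+[p[0],p[1],0]
def solve(obs,model,p0,nm):
    f=lambda p:np.concatenate([(proj(d,tr(p,model(p[3])))-o).ravel() for d,o in obs])
    q=least_squares(f,p0,loss='soft_l1'); print(nm,np.round(q.x,4),'deg',np.degrees(q.x[2]).round(2),'rms',np.sqrt((f(q.x)**2).mean()).round(2)); return q
p0=[*back(T,[[398,296]],.036)[0][:2],-.4,7]
for n,o in(('top',[(T,vt)]),('side',[(S,vs)]),('both',[(T,vt),(S,vs)])):
    q=solve(o,vm,p0,'vice '+n); print('  slot',tr(q.x,np.array([[q.x[3]/1e3,0,.036]])).round(4))
print(q.fun.reshape(-1,2).round(1).tolist())
ht=P((240,250),(0,0),[(140,35),(255,117),(142,275),(27,197)])
hs=P((240,210),(0,300),[(67,390),(272,405),(262,503),(40,493)])
hm=lambda o:np.array([(45,30,34),(45,-30,34),(-45,-30,34),(-45,30,34)])/1e3
# side order found by projecting
q=solve([(T,ht)],hm,[*back(T,[[268,281]],.034)[0][:2],-.6,0],'holder top')
pr=proj(S,tr(q.x,hm(0)));print(pr.round(1).tolist(),hs.round(1).tolist())
idx=[np.argmin(((hs-u)**2).sum(1)) for u in pr];print(idx)
solve([(S,hs[idx])],hm,q.x,'holder side'); q=solve([(T,ht),(S,hs[idx])],hm,q.x,'holder both')
# toggle handle dark
tt=P((240,250),(0,0),[(133,145)]);print('handle top centre guess from top cam',back(T,tt,.084))
E
python3 fit.py
```

```text
vice top [ 0.4888 -0.108  -0.3968  6.4835] deg -22.74 rms 1.27
  slot [[ 0.4948 -0.1105  0.036 ]]
vice side [ 0.4886 -0.1045 -0.4271  6.8597] deg -24.47 rms 0.59
  slot [[ 0.4949 -0.1073  0.036 ]]
vice both [ 0.4885 -0.1057 -0.4186  6.8246] deg -23.98 rms 1.22
  slot [[ 0.4948 -0.1084  0.036 ]]
[[-0.1, -1.2], [-1.0, 0.1], [-0.2, -0.5], [-3.6, 5.6], [0.3, -0.0], [-0.9, -0.1], [-1.7, 0.3], [-1.2, -0.5], [-1.4, -0.3], [0.0, 0.3], [-0.7, 0.5], [-1.6, 0.1], [0.5, -0.4], [-0.7, -0.1], [1.4, -0.4], [-0.2, 0.6], [-0.3, 0.6], [1.1, 1.3], [0.5, 0.7], [0.4, 0.3], [0.9, 0.9], [0.7, 1.2], [-0.7, 0.8], [-0.2, 0.8]]
holder top [ 0.5315  0.1742 -0.6001  0.    ] deg -34.39 rms 0.79
[[294.8, 231.5], [290.6, 252.6], [246.5, 249.4], [252.6, 228.6]] [[253.0, 227.6], [294.0, 230.6], [292.0, 250.2], [247.6, 248.2]]
[np.int64(1), np.int64(2), np.int64(3), np.int64(0)]
holder side [ 0.5343  0.1774 -0.5691  0.    ] deg -32.6 rms 0.53
holder both [ 0.533   0.1751 -0.5845  0.    ] deg -33.49 rms 0.96
handle top centre guess from top cam [[0.53158539 0.17447496 0.084     ]]
```

Emit:
servo_tool --pt "0.8 1 0 0 0 0.4" --pt "0.8 1 0 0 0 0.4" --pt "0.8 1 0 0 0 0.4" --pt "0.8 1 0 0 0 0.4" --pt "0.8 1 0 0 0 0.4" --pt "0.8 1 0 0 0 0.4" --pt "0.8 1 0 0 0 0.4" --pt "0.8 1 0 0 0 0.4" --fingers 0 --grip_force 20

```text
clock: 0.77
eef_pos: [0.3351, -0.4231, 0.2453]
eef_rot: [-3.141, -0.002, 0.876]
wrist_force: [-0.7, -0.5, -0.5]
finger_gap: 1.0
gripper_force: 0.0
```

Emit:
servo_tool --pt "0.8 1 0 0 0 0.4" --pt "0.8 1 0 0 0 0.4" --pt "0.8 1 0 0 0 0.4" --pt "0.8 1 0 0 0 0.4" --pt "0.8 1 0 0 0 0.4" --pt "0.8 1 0 0 0 0.4" --pt "0.8 1 0 0 0 0.4" --pt "0.8 1 0 0 0 0.4"

```text
clock: 1.43
eef_pos: [0.4937, -0.2248, 0.2451]
eef_rot: [3.141, -0.001, 1.473]
wrist_force: [0.6, -0.6, 0.3]
finger_gap: 0.999
gripper_force: 0.0
```

Emit:
servo_tool --pt "0.1 1 0 0 0 0.4" --pt "0.1 1 0 0 0 0.4" --pt "0.1 1 0 0 0 0.4" --pt "0.1 1 0 0 0 0.4" --pt "0.1 1 0 0 0 0.4" --pt "0.1 1 0 0 0 0.4" --pt "0.1 1 0 0 0 0.4" --pt "0.1 1 0 0 0 0.4"

```text
clock: 2.1
eef_pos: [0.5117, -0.0306, 0.2447]
eef_rot: [-3.139, 0.002, 2.062]
wrist_force: [0.7, -1.3, 0.5]
finger_gap: 1.003
gripper_force: 0.0
```

Emit:
servo_tool --pt "0.1 1 -0.2 0 0 0.326" --pt "0.1 1 -0.2 0 0 0.326" --pt "0.1 1 -0.2 0 0 0.326" --pt "0.1 1 -0.2 0 0 0.326" --pt "0.1 1 -0.2 0 0 0.326" --pt "0.1 1 -0.2 0 0 0.326" --pt "0.1 1 -0.2 0 0 0.326" --pt "0.1 1 -0.2 0 0 0.326"

```text
clock: 2.77
eef_pos: [0.533, 0.1696, 0.2045]
eef_rot: [-3.138, 0.001, 2.552]
wrist_force: [-0.1, 0.3, 0.3]
finger_gap: 0.995
gripper_force: 0.0
```

Emit:
servo_tool --pt "0 0 -0.2 0 0 0" --pt "0 0 -0.3 0 0 0" --pt "0 0 -0.4 0 0 0" --pt "0 0 -0.4 0 0 0" --pt "0 0 -0.4 0 0 0"

```text
clock: 3.18
eef_pos: [0.5325, 0.1698, 0.1248]
eef_rot: [-3.139, 0.0, 2.552]
wrist_force: [0.1, -0.2, 1.2]
finger_gap: 1.004
gripper_force: 0.0
```

```bash
python3 - <<'E'
from workcell import r
from h import *
for c in('top','side'): snap(r,c,c+'1')
o=r.get_obs();print(o['eef_pos'],o['eef_rot'],o['joints'])
t=cv2.imread('pics/top1.png');s=cv2.imread('pics/side1.png')
cv2.imwrite('pics/z1.png',np.hstack([cv2.resize(i,None,fx=4,fy=4,interpolation=cv2.INTER_CUBIC) for i in (t[220:340,215:315],s[180:300,220:320])]))
E
```

```text
[0.53339788 0.17194223 0.1266334 ] [3.14010851e+00 1.99808952e-03 2.55380761e+00] [ 0.02304775  0.69008152 -0.60012024  1.81003035  0.52464113  0.80320601
  0.13922392]
```

View pics/z1.png

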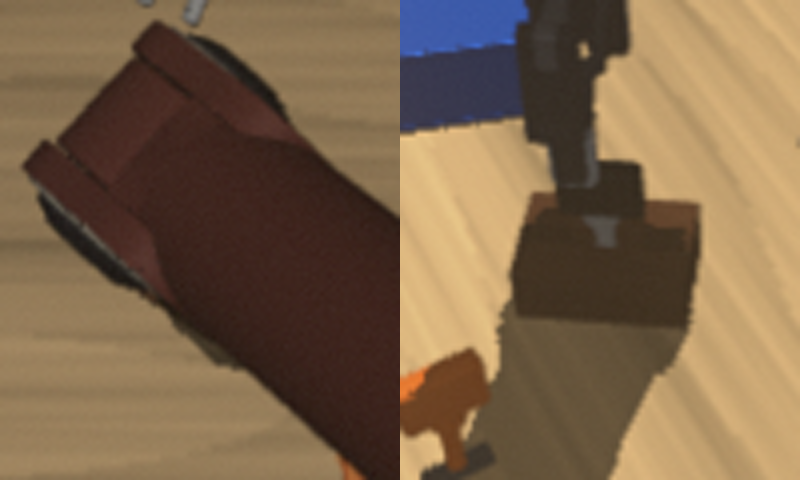

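```bash
python3 - <<'E'
from h import *
S=load('side1')
for y in(-.0425,.0425):
  for z in (.124,.111):
    a=2.557; p=np.array([.532,.173,0])+y*np.array([-np.sin(a),np.cos(a),0])
    e=np.array([np.cos(a),np.sin(a),0])*.011
    for q in (p-e,p,p+e):
        q=q.copy();q[2]=z; print(y,z,((proj(S,q)[0]-[220,180])*4+[400,0]).round(0))
q=np.array([.532,.173,.084]);a=2.557
e=np.array([np.cos(a),np.sin(a),0])*.022;n=np.array([-np.sin(a),np.cos(a),0])*.007
for c in((.5315,.174),(.533,.1751)):
  for z in(.084,.054):
    print(c,z,[((proj(S,np.r_[c,z]+s*e+u*n)[0]-[220,180])*4+[400,0]).round(0).tolist() for s in(-1,1) for u in(-1,1)])
E
```

```text
-0.0425 0.124 [627.  56.]
-0.0425 0.124 [605.  55.]
-0.0425 0.124 [583.  53.]
-0.0425 0.111 [629.  76.]
-0.0425 0.111 [607.  74.]
-0.0425 0.111 [586.  73.]
0.0425 0.124 [599. 175.]
0.0425 0.124 [576. 174.]
0.0425 0.124 [552. 172.]
0.0425 0.111 [601. 195.]
0.0425 0.111 [578. 194.]
0.0425 0.111 [555. 192.]
(0.5315, 0.174) 0.084 [[642.0, 164.0], [638.0, 184.0], [555.0, 159.0], [550.0, 179.0]]
(0.5315, 0.174) 0.054 [[646.0, 207.0], [642.0, 226.0], [561.0, 202.0], [556.0, 221.0]]
(0.533, 0.1751) 0.084 [[644.0, 162.0], [640.0, 181.0], [557.0, 157.0], [552.0, 176.0]]
(0.533, 0.1751) 0.054 [[648.0, 204.0], [644.0, 224.0], [563.0, 199.0], [558.0, 219.0]]
```

Emit:
servo_tool --pt "0 0.005 -0.1 0 0 0" --pt "0.002 0.007 -0.2 0 0 0" --pt "0.002 0.007 -0.25 0 0 0" --pt "0.002 0.007 -0.275 0 0 0" --pt "0.002 0.007 -0.275 0 0 0" --pt "0.002 0.007 -0.275 0 0 0"

```text
clock: 3.78
eef_pos: [0.5331, 0.1748, 0.0712]
eef_rot: [3.14, 0.001, 2.557]
wrist_force: [-0.2, 0.1, 0.5]
finger_gap: 1.001
gripper_force: 0.0
```

Emit:
servo_tool --pt "0 0 0 0 0 0" --pt "0 0 0 0 0 0" --pt "0 0 0 0 0 0" --pt "0 0 0 0 0 0" --pt "0 0 0 0 0 0" --pt "0 0 0 0 0 0" --pt "0 0 0 0 0 0" --pt "0 0 0 0 0 0" --fingers 1 --grip_force 20

```text
clock: 4.45
eef_pos: [0.5335, 0.1761, 0.0707]
eef_rot: [3.138, 0.0, 2.557]
wrist_force: [2.0, 2.8, -0.5]
finger_gap: 0.162
gripper_force: 19.9
```

```bash
python3 - <<'E'
from workcell import r
from h import *
o=r.get_obs();print(o)
for c in('top','side'): snap(r,c,c+'2')
s=cv2.imread('pics/side2.png')
cv2.imwrite('pics/z2.png',cv2.resize(s[180:280,220:320],None,fx=5,fy=5,interpolation=cv2.INTER_CUBIC))
E
```

```text
{'clock': 4.45, 'joints': array([-0.02051237,  0.76669461, -0.54164998,  1.84631762,  0.59267782,
        0.69114821,  0.07985699]), 'qd': array([ 0.00081153, -0.0002378 , -0.00177491,  0.00175108,  0.00063152,
        0.00311798, -0.00252001]), 'joint_efforts': array([ 1.05253693e+00, -4.37075365e+01, -5.12864381e+00, -8.62878263e+00,
        4.48799331e-02,  1.09453060e+00,  2.48193846e-02]), 'eef_pos': array([0.53347251, 0.17614334, 0.0707486 ]), 'eef_rot': array([3.13762352e+00, 4.40529194e-04, 2.55734493e+00]), 'wrist_force': array([ 2.01243114,  2.83243413, -0.45332653]), 'ft_torque': array([ 0.66754231, -0.53420791, -0.03340266]), 'gripper_force': 19.88382339477539, 'finger_gap': 0.16237524225440872}
```

View pics/z2.png

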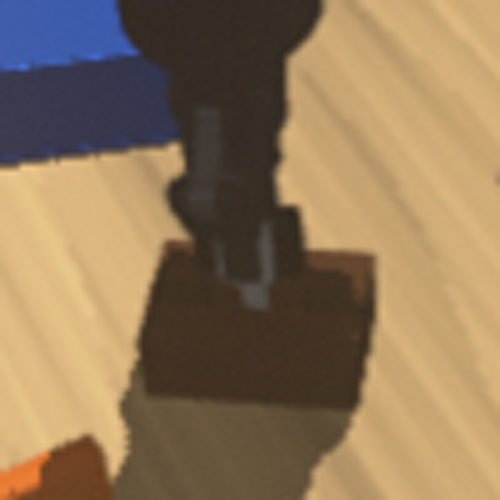

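Emit:
servo_tool --pt "0 0 0 0 0 0" --pt "0 0 0 0 0 0" --pt "0 0 0.03 0 0 0" --pt "0 0 0.08 0 0 0" --pt "0 0 0.15 0 0 0" --pt "0 0 0.3 0 0 0" --pt "0 0 0.5 0 0 0" --pt "0 0 0.5 0 0 0" --fingers 1 --grip_force 70

```text
clock: 5.22
eef_pos: [0.5342, 0.175, 0.1758]
eef_rot: [3.137, 0.005, 2.556]
wrist_force: [1.1, 0.8, -0.9]
finger_gap: 0.151
gripper_force: 70.3
```

```bash
sed -i 's/^vt=.*/&\nkeep=[0,1,2,4,5,6,7,8,9,10,11]/' fit.py; python3 - <<'E'
from workcell import r
from h import *
o=r.get_obs();print(o['eef_pos'],o['eef_rot'],o['wrist_force'],o['finger_gap'])
for c in('top','side'): snap(r,c,c+'3')
E
```

```text
[0.53415928 0.17497193 0.17583227] [3.13723891 0.00537918 2.55600136] [ 1.07281251  0.78349539 -0.85319738] 0.15082283858923376
```

Emit:
servo_tool --pt "-0.05 -0.25 0 0 0 -0.1" --pt "-0.1 -0.45 0 0 0 -0.17" --pt "-0.1 -0.65 0 0 0 -0.25" --pt "-0.1 -0.75 0 0 0 -0.33" --pt "-0.1 -0.75 0 0 0 -0.41" --pt "-0.1 -0.75 0 0 0 -0.467" --pt "-0.1 -0.75 0 0 0 -0.467" --pt "-0.1 -0.75 0 0 0 -0.467"

```text
clock: 5.98
eef_pos: [0.5104, 0.0238, 0.1687]
eef_rot: [-3.136, -0.0, 1.858]
wrist_force: [0.3, -0.1, -2.0]
finger_gap: 0.153
gripper_force: 70.1
```

Emit:
servo_tool --pt "-0.05 -0.2 0 0 0 -0.08" --pt "-0.09 -0.4 0 0 0 -0.16" --pt "-0.09 -0.6 0 0 0 -0.24" --pt "-0.09 -0.67 0 0 0 -0.32" --pt "-0.09 -0.67 0 0 0 -0.4" --pt "-0.09 -0.67 0 0 0 -0.467" --pt "-0.09 -0.67 0 0 0 -0.467" --pt "-0.09 -0.67 0 0 0 -0.467"

```text
clock: 6.65
eef_pos: [0.4936, -0.1088, 0.1695]
eef_rot: [-3.139, 0.001, 1.161]
wrist_force: [0.1, 0.3, -1.8]
finger_gap: 0.149
gripper_force: 70.1
```

```bash
sed -i 's/^vm=/vm=/; s/def vm(o): return \(.*\)$/def vm(o): return (\1)/' fit.py; python3 - <<'E'
src=open('fit.py').read()
src=src.replace("for n,o in(('top',[(T,vt)])","K=keep\nvm0=vm\nvm=lambda o:vm0(o)[K]\nvt=vt[K];vs=vs[K]\nfor n,o in(('top',[(T,vt)])")
exec(src.split('ht=P')[0])
from workcell import r
import time
o=r.get_obs();print(o['eef_pos'],o['eef_rot'],o['wrist_force'],o['finger_gap'],o['joints'])
for c in('top','side'): snap(r,c,c+'4')
o=r.get_obs();print(o['eef_pos'],o['eef_rot'])
s=cv2.imread('pics/side4.png')
cv2.imwrite('pics/z4.png',cv2.resize(s[280:400,260:400],None,fx=5,fy=5,interpolation=cv2.INTER_CUBIC))
E
```

```text
vice top [ 0.4872 -0.1071 -0.4094  8.3111] deg -23.46 rms 0.51
  slot [[ 0.4948 -0.1104  0.036 ]]
vice side [ 0.4882 -0.1041 -0.4329  7.4829] deg -24.8 rms 0.59
  slot [[ 0.4949 -0.1072  0.036 ]]
vice both [ 0.4878 -0.1053 -0.4236  7.6459] deg -24.27 rms 0.76
  slot [[ 0.4948 -0.1084  0.036 ]]
[[-0.1, -0.9], [-1.3, 0.3], [-0.3, 0.0], [0.4, -0.0], [-0.9, -0.2], [-1.7, 0.3], [-1.3, -0.5], [-1.4, -0.4], [0.0, 0.3], [-0.7, 0.5], [-1.6, 0.0], [0.2, -0.3], [-1.1, -0.2], [0.8, -0.2], [-0.2, 0.6], [1.2, 1.2], [0.4, 0.8], [0.3, 0.2], [0.9, 0.9], [0.7, 1.2], [-0.7, 0.7], [-0.2, 0.8]]
[ 0.49364139 -0.10878672  0.16954928] [-3.13912430e+00  7.43396904e-04  1.16097418e+00] [ 0.11988274  0.34796284 -1.8323804 ] 0.1490256414442451 [ 0.36300834  0.50440527 -0.27596137  1.92177232  0.1957474   0.74376479
 -0.43507778]
[ 0.49396838 -0.10874052  0.16980434] [-3.13990235e+00  2.31804934e-04  1.16000339e+00]
```

View pics/z4.png

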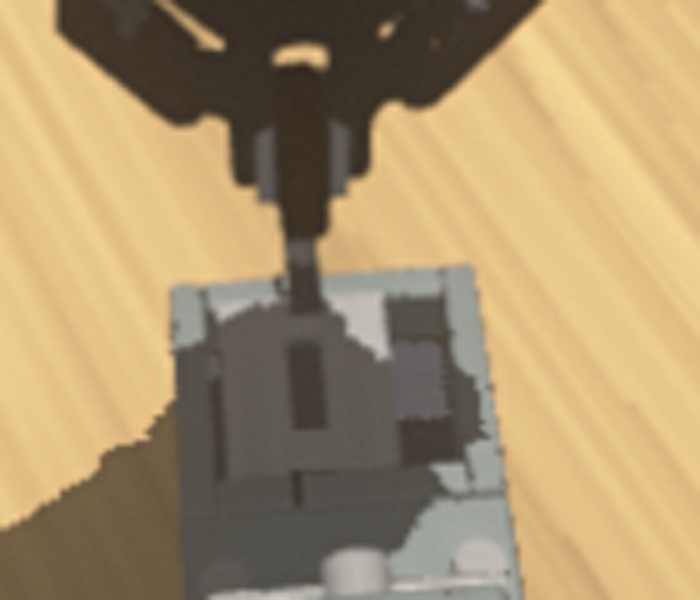

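Emit:
servo_tool --pt "0 0 -0.1 0 0 -0.005" --pt "0 0 -0.2 0 0 -0.005" --pt "0 0 -0.27 0 0 -0.005" --pt "0 0 -0.29 0 0 -0.005" --pt "0 0 -0.29 0 0 -0.005" --pt "0 0 -0.29 0 0 -0.005" --pt "0 0 -0.29 0 0 -0.005" --pt "0 0 -0.29 0 0 -0.005"

```text
clock: 7.42
eef_pos: [0.4952, -0.1095, 0.1133]
eef_rot: [3.14, -0.001, 1.149]
wrist_force: [-0.2, 0.2, -2.1]
finger_gap: 0.152
gripper_force: 70.1
```

```bash
python3 - <<'E'
from workcell import r
from h import *
P=[];Y=[]
for k in range(2):
  for c in('top','side'):
    snap(r,c,c+'5'); o=r.get_obs(); P.append(o['eef_pos']);Y.append(o['eef_rot'])
print(np.mean(P,0),np.std(P,0),np.mean(Y,0),o['wrist_force'],o['ft_torque'])
s=cv2.imread('pics/side5.png')
cv2.imwrite('pics/z5.png',cv2.resize(s[310:385,285:385],None,fx=8,fy=8,interpolation=cv2.INTER_CUBIC))
E
```

```text
[ 0.49483629 -0.10949843  0.11298838] [1.47216079e-04 1.20317352e-05 1.44645040e-04] [ 3.14021507e+00 -3.24880620e-04  1.14845309e+00] [-0.13971874 -0.70313694 -1.39747823] [-0.00540153  0.03170118 -0.01135259]
```

View pics/z5.png

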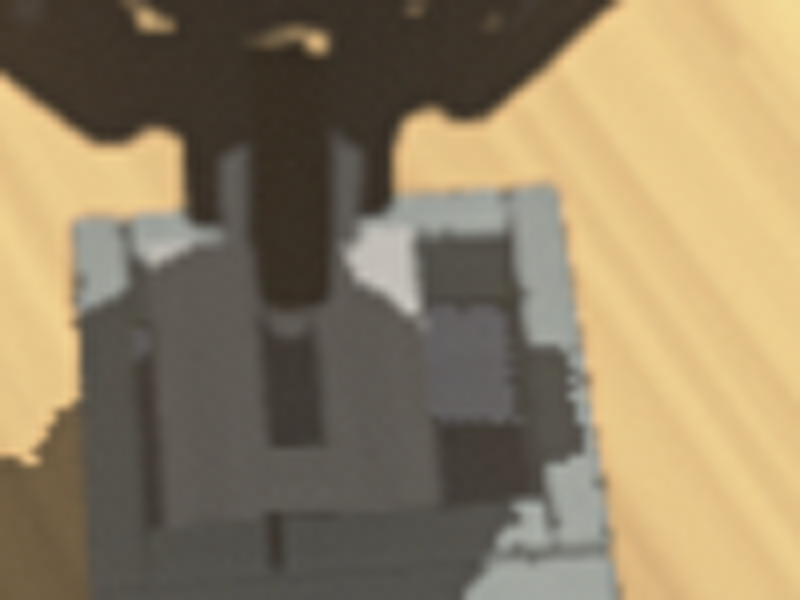

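The side view shows the foot merging with the slot at crop (295,340–447). I need more contrast, plus the projected outlines.

```bash
python3 - <<'E'
from h import *
S=load('side5');s=S['image'].astype(float)
c=s[338:372,305:345]; c=np.clip((c-25)/(130-25),0,1)**.6*255
f=18
im=cv2.resize(c.astype(np.uint8),None,fx=f,fy=f,interpolation=cv2.INTER_CUBIC)
px=lambda X:((proj(S,X)-[305,338]+.5)*f-.5)
def box(c,yaw,l,w,z,col):
    e=np.array([np.cos(yaw),np.sin(yaw)])*l/2;n=np.array([-np.sin(yaw),np.cos(yaw)])*w/2
    X=[np.r_[np.array(c)+a*e+b*n,z] for a,b in((1,1),(1,-1),(-1,-1),(-1,1))]
    q=px(np.array(X)); cv2.polylines(im,[q.astype(int)],True,col,1); return q.round(0).tolist()
print('slot',box((.4949,-.1072),np.pi/2-.4329,.039,.012,.036,(0,255,0)))
for z in(.051,.059): print('foot',z,box((.4948,-.1095),1.1485,.036,.010,z,(0,0,255)))
for dx in np.eye(2)*.001: print('mm->px',px(np.array([[.4948+dx[0],-.1095+dx[1],.051]]))-px(np.array([[.4948,-.1095,.051]])))
cv2.imwrite('pics/z6.png',im);print(im.shape)
E
```

```text
slot [[218.0, 130.0], [346.0, 123.0], [377.0, 499.0], [244.0, 507.0]]
foot 0.051 [[237.0, 79.0], [346.0, 72.0], [379.0, 423.0], [266.0, 431.0]]
foot 0.059 [[236.0, 33.0], [346.0, 26.0], [379.0, 378.0], [266.0, 386.0]]
mm->px [[ 9.71553048 -4.68777313]]
mm->px [[-5.30572545 -8.5864366 ]]
(612, 720, 3)
```

View pics/z6.png

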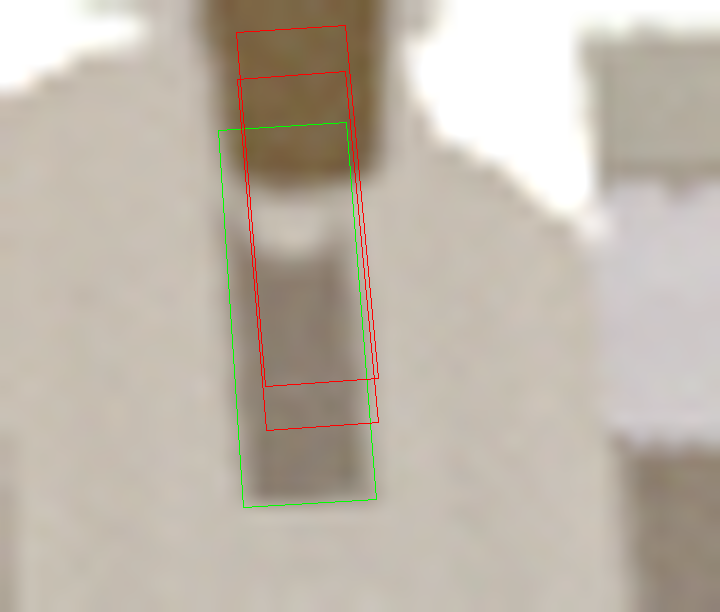

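```bash
python3 - <<'E'
from h import *
S=load('side5');T=load('top5')
px=lambda X:((proj(S,X)-[305,338]+.5)*18-.5)
yaw=1.1485;e=np.array([np.cos(yaw),np.sin(yaw)])*.022;n=np.array([-np.sin(yaw),np.cos(yaw)])*.007
for s in(-1,1):print('handle bottom near',px(np.array([np.r_[np.array([.4948,-.1095])-e+s*n,.097]])))
g=S['image'].astype(int).sum(2)
print('row cols from 312'); 
for r in range(344,368): print(r,g[r,312:332].tolist())
E
```

```text
handle bottom near [[408.76650627 194.89142234]]
handle bottom near [[243.2036923  206.19731675]]
row cols from 312
344 [271, 266, 268, 267, 238, 174, 137, 139, 137, 140, 139, 143, 136, 144, 218, 266, 287, 455, 553, 566]
345 [270, 273, 268, 263, 247, 186, 142, 139, 145, 142, 145, 142, 140, 146, 219, 266, 267, 347, 410, 499]
346 [269, 269, 270, 264, 252, 196, 139, 138, 135, 139, 143, 140, 136, 154, 222, 263, 266, 266, 279, 352]
347 [269, 270, 271, 269, 259, 217, 160, 145, 141, 140, 144, 141, 148, 182, 244, 269, 266, 262, 261, 269]
348 [270, 271, 272, 266, 261, 240, 206, 196, 179, 183, 192, 204, 220, 247, 265, 271, 267, 264, 264, 261]
349 [267, 268, 272, 273, 256, 234, 229, 248, 247, 247, 247, 243, 252, 267, 266, 269, 266, 266, 267, 269]
350 [268, 271, 270, 269, 254, 217, 223, 257, 268, 269, 265, 240, 248, 271, 266, 269, 263, 266, 266, 267]
351 [272, 272, 270, 266, 259, 215, 195, 234, 253, 265, 245, 216, 230, 267, 267, 267, 268, 264, 268, 264]
352 [267, 269, 271, 269, 263, 224, 178, 187, 201, 204, 195, 186, 223, 265, 268, 265, 266, 263, 268, 269]
353 [267, 272, 273, 271, 270, 229, 177,
[... 835 characters left out ...]
 211, 178, 177, 171, 177, 177, 183, 237, 265, 274, 268, 267, 263, 263]
362 [266, 269, 272, 269, 268, 260, 217, 172, 172, 174, 175, 172, 178, 228, 266, 268, 273, 269, 265, 265]
363 [268, 267, 273, 273, 273, 258, 215, 175, 174, 171, 174, 175, 174, 222, 262, 272, 274, 267, 261, 268]
364 [263, 269, 272, 269, 270, 270, 227, 176, 172, 173, 177, 177, 175, 219, 261, 265, 270, 268, 260, 262]
365 [266, 266, 274, 273, 269, 267, 234, 187, 182, 182, 188, 199, 205, 222, 256, 267, 270, 269, 266, 264]
366 [265, 270, 271, 271, 268, 266, 265, 264, 262, 262, 260, 263, 263, 263, 271, 268, 270, 268, 259, 259]
367 [264, 268, 275, 272, 267, 269, 266, 268, 268, 263, 264, 263, 263, 266, 269, 269, 270, 268, 267, 260]
```

Row and edge profiles put the toggle about 1 mm short of the slot along the vice's x. I'll shift by that and feel downwards.

Emit:
servo_tool --pt "0.005 0 -0.02 0 0 0" --pt "0.005 0 -0.04 0 0 0" --pt "0.005 0 -0.055 0 0 0" --pt "0.005 0 -0.065 0 0 0" --pt "0.005 0 -0.065 0 0 0" --pt "0.005 0 -0.065 0 0 0"

```text
clock: 8.12
eef_pos: [0.4953, -0.1094, 0.099]
eef_rot: [-3.141, 0.0, 1.148]
wrist_force: [-0.7, 0.1, -2.3]
finger_gap: 0.148
gripper_force: 70.3
```

Emit:
servo_tool --pt "0 0 -0.003 0 0 0" --pt "0 0 -0.006 0 0 0" --pt "0 0 -0.01 0 0 0" --pt "0 0 -0.01 0 0 0"

```text
clock: 8.45
eef_pos: [0.4957, -0.1092, 0.0973]
eef_rot: [3.141, -0.001, 1.149]
wrist_force: [1.0, 1.4, -2.2]
finger_gap: 0.15
gripper_force: 70.2
```

Emit:
servo_tool --pt "0 0 -0.003 0 0 0" --pt "0 0 -0.006 0 0 0" --pt "0 0 -0.01 0 0 0" --pt "0 0 -0.01 0 0 0"

```text
clock: 8.78
eef_pos: [0.4956, -0.1091, 0.0952]
eef_rot: [3.141, -0.0, 1.149]
wrist_force: [1.8, -0.0, -2.1]
finger_gap: 0.152
gripper_force: 70.2
```

Emit:
servo_tool --pt "0 0 -0.003 0 0 0" --pt "0 0 -0.006 0 0 0" --pt "0 0 -0.01 0 0 0" --pt "0 0 -0.01 0 0 0"

```text
clock: 9.12
eef_pos: [0.4956, -0.1092, 0.0932]
eef_rot: [3.141, -0.0, 1.149]
wrist_force: [0.0, 1.2, -1.6]
finger_gap: 0.15
gripper_force: 70.2
```

Emit:
servo_tool --pt "0 0 -0.003 0 0 0" --pt "0 0 -0.006 0 0 0" --pt "0 0 -0.01 0 0 0" --pt "0 0 -0.01 0 0 0"

```text
clock: 9.45
eef_pos: [0.4956, -0.1092, 0.0912]
eef_rot: [3.141, -0.0, 1.149]
wrist_force: [1.2, 1.4, -1.3]
finger_gap: 0.149
gripper_force: 70.2
```

Emit:
servo_tool --pt "0 0 -0.005 0 0 0" --pt "0 0 -0.01 0 0 0" --pt "0 0 -0.015 0 0 0" --pt "0 0 -0.015 0 0 0"

```text
clock: 9.78
eef_pos: [0.4955, -0.1092, 0.0881]
eef_rot: [3.142, -0.0, 1.149]
wrist_force: [1.1, 1.9, -1.8]
finger_gap: 0.153
gripper_force: 70.1
```

In the slot without contact. I'll press down against the spring next.

Emit:
servo_tool --pt "0 0 -0.005 0 0 0" --pt "0 0 -0.01 0 0 0" --pt "0 0 -0.015 0 0 0" --pt "0 0 -0.02 0 0 0" --pt "0 0 -0.025 0 0 0" --pt "0 0 -0.03 0 0 0" --pt "0 0 -0.035 0 0 0" --pt "0 0 -0.035 0 0 0"

```text
clock: 10.45
eef_pos: [0.4955, -0.1094, 0.0817]
eef_rot: [3.141, 0.0, 1.148]
wrist_force: [0.2, 2.8, 5.5]
finger_gap: 0.148
gripper_force: 71.1
```

Emit:
servo_tool --pt "0 0 -0.005 0 0 0" --pt "0 0 -0.01 0 0 0" --pt "0 0 -0.015 0 0 0" --pt "0 0 -0.02 0 0 0" --pt "0 0 -0.025 0 0 0" --pt "0 0 -0.025 0 0 0" --pt "0 0 -0.025 0 0 0"

```text
clock: 11.03
eef_pos: [0.4956, -0.1094, 0.0771]
eef_rot: [3.141, 0.0, 1.148]
wrist_force: [-1.1, 2.6, 8.9]
finger_gap: 0.153
gripper_force: 71.5
```

Emit:
servo_tool --pt "0 0 -0.003 0 0 0" --pt "0 0 -0.006 0 0 0" --pt "0 0 -0.006 0 0 0" --pt "0 0 -0.006 0 0 0"

```text
clock: 11.37
eef_pos: [0.4955, -0.1094, 0.076]
eef_rot: [3.141, 0.0, 1.148]
wrist_force: [-1.2, 2.7, 8.2]
finger_gap: 0.15
gripper_force: 71.5
```

```bash
python3 - <<'E'
from workcell import r
from h import *
P=[]
for k in range(6):
    r.get_image('side'); o=r.get_obs(); P.append(np.r_[o['eef_pos'],o['wrist_force'],o['ft_torque'],o['joints'][6]])
print(np.mean(P,0).round(4))
E
```

```text
[ 0.4956 -0.1094  0.0761 -0.958   2.4075  7.8641  0.716   0.1995 -0.012
 -0.505 ]
```

Emit:
servo_tool --pt "0 0 -0.002 0 0 -0.06" --pt "0 0 -0.002 0 0 -0.12" --pt "0 0 -0.002 0 0 -0.18" --pt "0 0 -0.002 0 0 -0.24" --pt "0 0 -0.002 0 0 -0.24" --pt "0 0 -0.002 0 0 -0.24"

```text
clock: 12.17
eef_pos: [0.4957, -0.1106, 0.0758]
eef_rot: [3.14, 0.001, 0.787]
wrist_force: [-0.2, 0.5, 8.7]
finger_gap: 0.15
gripper_force: 71.5
```

Emit:
servo_tool --pt "0 0 0 0 0 -0.06" --pt "0 0 0 0 0 -0.12" --pt "0 0 0 0 0 -0.18" --pt "0 0 0 0 0 -0.24" --pt "0 0 0 0 0 -0.24" --pt "0 0 0 0 0 -0.24"

```text
clock: 12.67
eef_pos: [0.4956, -0.1108, 0.0758]
eef_rot: [3.139, 0.0, 0.427]
wrist_force: [-1.2, 0.4, 8.0]
finger_gap: 0.147
gripper_force: 71.6
```

Emit:
servo_tool --pt "0 0 0 0 0 -0.06" --pt "0 0 0 0 0 -0.12" --pt "0 0 0 0 0 -0.18" --pt "0 0 0 0 0 -0.24" --pt "0 0 0 0 0 -0.24" --pt "0 0 0 0 0 -0.24"

```text
clock: 13.17
eef_pos: [0.4956, -0.1109, 0.0758]
eef_rot: [3.14, -0.001, 0.067]
wrist_force: [-0.5, 0.3, 7.7]
finger_gap: 0.151
gripper_force: 71.6
```

Emit:
servo_tool --pt "0 0 0 0 0 -0.06" --pt "0 0 0 0 0 -0.12" --pt "0 0 0 0 0 -0.18" --pt "0 0 0 0 0 -0.22" --pt "0 0 0 0 0 -0.22" --pt "0 0 0 0 0 -0.22"

```text
clock: 13.67
eef_pos: [0.4962, -0.11, 0.0759]
eef_rot: [3.141, -0.002, -0.262]
wrist_force: [-0.5, 1.9, 8.2]
finger_gap: 0.152
gripper_force: 71.5
```

Emit:
servo_tool --pt "0 0 0 0 0 -0.03" --pt "0 0 0 0 0 -0.06" --pt "0 0 0 0 0 -0.09" --pt "0 0 0 0 0 -0.107" --pt "0 0 0 0 0 -0.107" --pt "0 0 0 0 0 -0.107"

```text
clock: 14.17
eef_pos: [0.4967, -0.109, 0.0759]
eef_rot: [-3.14, -0.002, -0.421]
wrist_force: [0.9, 3.3, 7.6]
finger_gap: 0.151
gripper_force: 71.4
```

```bash
python3 - <<'E'
from workcell import r
import numpy as np
P=[]
for k in range(4):
    r.get_image('side'); o=r.get_obs(); P.append(np.r_[o['eef_pos'],o['eef_rot'][2],o['wrist_force'],o['ft_torque'],o['joints'][6]])
print(np.mean(P,0).round(4))
E
```

```text
[ 0.4967 -0.109   0.0759 -0.4211  1.0152  2.5996  7.5807  0.8539 -0.3461
  0.1104 -1.5484]
```

Emit:
servo_tool --pt "0 0 0.005 0 0 0" --pt "0 0 0.01 0 0 0" --pt "0 0 0.015 0 0 0" --pt "0 0 0.02 0 0 0" --pt "0 0 0.025 0 0 0" --pt "0 0 0.028 0 0 0" --pt "0 0 0.028 0 0 0" --pt "0 0 0.028 0 0 0"

```text
clock: 15.03
eef_pos: [0.4966, -0.109, 0.0805]
eef_rot: [-3.14, -0.002, -0.422]
wrist_force: [4.2, 4.2, 1.4]
finger_gap: 0.155
gripper_force: 70.5
```

Emit:
servo_tool --pt "0 0 0.002 0 0 0" --pt "0 0 0.002 0 0 0" --pt "0 0 0.002 0 0 0"

```text
clock: 15.28
eef_pos: [0.4966, -0.109, 0.0809]
eef_rot: [-3.141, -0.002, -0.422]
wrist_force: [4.2, 4.1, 1.3]
finger_gap: 0.153
gripper_force: 70.4
```

Emit:
servo_tool --pt "0.002 0.002 0 0 0 0" --pt "0.003 0.003 0.001 0 0 0" --pt "0.003 0.003 0.002 0 0 0" --pt "0.003 0.003 0.002 0 0 0" --grip_force 20

```text
clock: 15.62
eef_pos: [0.4966, -0.1089, 0.0812]
eef_rot: [-3.141, -0.001, -0.422]
wrist_force: [4.0, 2.8, 1.5]
finger_gap: 0.152
gripper_force: 70.5
```

```bash
python3 - <<'E'
from workcell import r
from h import *
o=r.get_obs();print(o['eef_pos'],o['eef_rot'],o['wrist_force'],o['ft_torque'])
for c in('top','side'): snap(r,c,c+'7')
s=cv2.imread('pics/side7.png')
c=np.clip((s[320:395,275:375].astype(float)-10)/150,0,1)**.7*255
cv2.imwrite('pics/z7.png',cv2.resize(c.astype(np.uint8),None,fx=7,fy=7,interpolation=cv2.INTER_CUBIC))
E
```

```text
[ 0.49661913 -0.10892986  0.08123044] [-3.14134271e+00 -1.35336455e-03 -4.22144609e-01] [4.00316892 2.77039129 1.46609719] [ 0.77543914 -1.08299834  0.09574376]
```

View pics/z7.png

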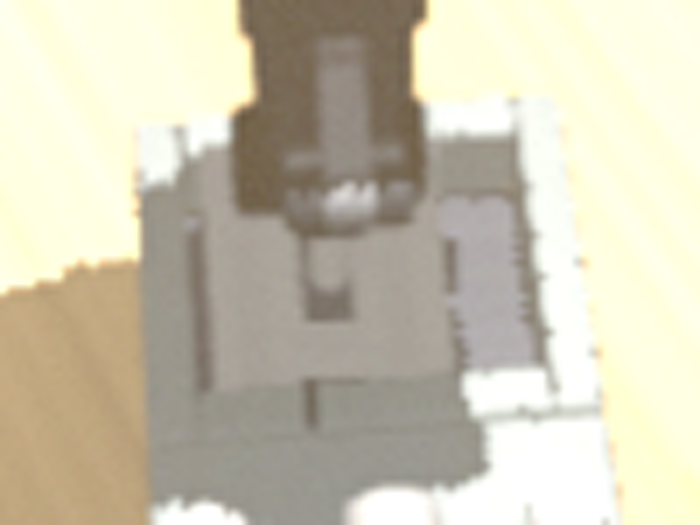

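The stem at crop (327,265) stands centred in the slot, with the handle crosswise to it. Easing the grip and letting go.

Emit:
servo_tool --pt "0 0 0 0 0 0" --pt "0 0 0 0 0 0" --pt "0 0 0 0 0 0" --pt "0 0 0 0 0 0" --fingers 1 --grip_force 20

```text
clock: 16.05
eef_pos: [0.4966, -0.109, 0.0812]
eef_rot: [-3.141, -0.001, -0.422]
wrist_force: [4.8, 2.7, 1.4]
finger_gap: 0.153
gripper_force: 70.5
```

Emit:
servo_tool --pt "0 0 0 0 0 0" --pt "0 0 0 0 0 0" --pt "0 0 0 0 0 0" --pt "0 0 0 0 0 0" --pt "0 0 0 0 0 0" --pt "0 0 0 0 0 0" --fingers 0.6

```text
clock: 16.55
eef_pos: [0.4954, -0.1091, 0.0809]
eef_rot: [3.141, 0.001, -0.423]
wrist_force: [-0.2, -0.9, 0.4]
finger_gap: 0.402
gripper_force: 0.0
```

Emit:
servo_tool --pt "0 0 0.05 0 0 0" --pt "0 0 0.12 0 0 0" --pt "0 0 0.25 0 0 0" --pt "0 0 0.4 0 0 0" --pt "0 0 0.6 0 0 0" --pt "0 0 0.8 0 0 0" --pt "0 0 0.8 0 0 0"

```text
clock: 17.13
eef_pos: [0.5002, -0.1106, 0.2494]
eef_rot: [-3.138, -0.016, -0.423]
wrist_force: [0.3, -1.5, 0.0]
finger_gap: 0.401
gripper_force: 0.0
```

Emit:
servo_tool --pt "0 0.2 0 0 0 0" --pt "0 0.4 0 0 0 0" --pt "0 0.6 0 0 0 0" --pt "0 0.8 0 0 0 0" --pt "0 1 0 0 0 0" --pt "0 1 0 0 0 0" --pt "0 1 0 0 0 0"

```text
clock: 17.72
eef_pos: [0.4955, 0.0944, 0.2413]
eef_rot: [-3.141, 0.001, -0.415]
wrist_force: [0.3, -0.4, 0.4]
finger_gap: 0.401
gripper_force: 0.0
```

```bash
python3 - <<'E'
from workcell import r
from h import *
for c in('top','side'): snap(r,c,c+'8')
t=cv2.imread('pics/top8.png');s=cv2.imread('pics/side8.png')
f=lambda i:cv2.resize(np.clip(i.astype(float)*1.6,0,255).astype(np.uint8),None,fx=5,fy=5,interpolation=cv2.INTER_CUBIC)
cv2.imwrite('pics/z8.png',np.hstack([f(t[250:340,365:445]),f(s[305:395,285:365])]))
S=load('side8');T=load('top8')
for (d,off,x0) in((T,(365,250),0),(S,(285,305),400)):
  for b,zs in(((.4956,-.1093),(.066,.096)),):
    for z in zs:
      e=np.array([.91,-.415])*.022;n=np.array([.415,.91])*.007
      print(z,[((proj(d,np.r_[np.array(b)+i*e+j*n,z])[0]-off+.5)*5+[x0,0]).round(0).tolist() for i,j in((1,1),(1,-1),(-1,-1),(-1,1))])
E
```

```text
0.066 [[179.0, 180.0], [209.0, 194.0], [168.0, 287.0], [138.0, 274.0]]
0.096 [[190.0, 175.0], [220.0, 188.0], [179.0, 284.0], [148.0, 270.0]]
0.066 [[654.0, 185.0], [658.0, 224.0], [520.0, 232.0], [517.0, 194.0]]
0.096 [[656.0, 135.0], [660.0, 174.0], [517.0, 183.0], [515.0, 144.0]]
```

View pics/z8.png

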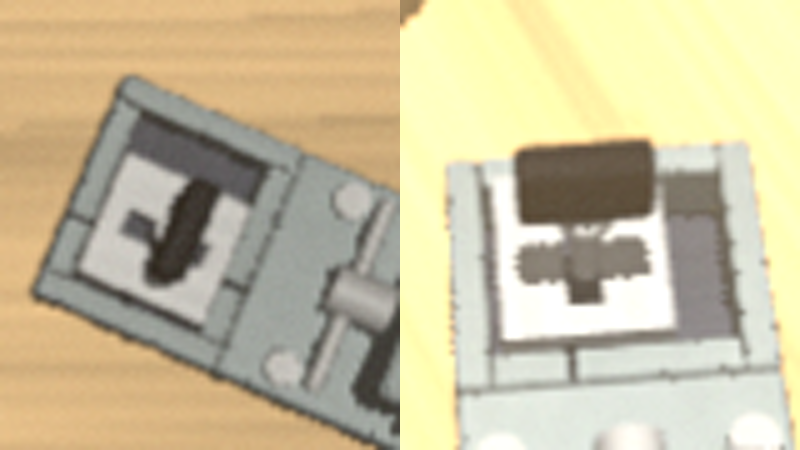

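Both views show the toggle upright and crosswise to the slot: the handle is at side crop (585,182), where the locked pose projects, and the gripper is clear. Handing in.

```bash
python3 -c "
from workcell import r
print(r.finish_job())"
```

```text
the job is handed in; nothing more can be done
None
```

The T-toggle is through the vice's slot, turned a quarter clockwise, risen on the spring and released crosswise to the slot, as the last pictures show; I handed the job in at about 18 s on the robot's clock, and no verdict came back.

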